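# Angle a carried spare column past a post into its parking bay

### The arm

A 6-joint arm with a two-finger parallel gripper is mounted at the origin on a cart in front of the work surface, level with it; the furniture and walls round the work are solid. World frame = base frame: x ahead of the robot, y to its left, z up, the work surface at z = 0. Lengths are in mm, angles in rad, forces in N, time in s.
With the tool pointing down it reaches from about 275 to 750 mm from the base axis. Payload 10.2 kg.
Tool frame: the origin (TCP) lies on the front face of the gripper's body, between the roots of the fingers; the fingertips stand 73 mm ahead of it and the grasp point (between the pads) lies 54 mm ahead of it; z points along the fingers, y is the line along which they close (so a half turn about z gives the same grasp; the last joint's range is limited). The gripper opens to 85 mm and grips with 20 to 120 N. Pads are 22 mm wide; open, the fingers measure 114 mm over their backs; the gripper's body (76 mm by 85 mm) begins 54 mm behind the grasp point. The pads swing forward as they close: fully open they stand 13 mm farther back than shut.
Start: joints at [1.066, 0.313, 1.498, -0, 1.331, -0.223], TCP at [146.008, 504.295, 303.894] pointing down, gripper open.
Joint ranges: [-2.94, 2.94], [-0.97, 2.17], [0.19, 2.56], [-1.23, 4.37], [0.02, 3.11], [-2.88, 2.88]. Speed limits (rad/s): [2.39, 2.39, 3.01, 3.14, 3.14, 3.14].

### API

Orientations are given as a unit quaternion [w, x, y, z].
In Python, from rig import * gives the robot as it stands.
- The arm moves only by the tool step_arm, never from a script. Its argument "plan" is a list of rows, each an object with "offset": the shift along the tool's x, y, z in cm, a list of three; "rot": the turn, a rotation vector about the tool's x, y, z in degrees, a list of three; "gripper": the finger opening in cm, from 0 to 8.54. In form: [{"offset": [x, y, z], "rot": [wx, wy, wz], "gripper": gripper}, ...]. A call has 1 to 12 rows; each row is the pose to reach, as a shift and turn from the pose commanded when the call began, along the tool's axes at that moment; what a row does not reach only later rows make up. A row lasts 1/10 s, in which the tool goes at most 50 mm and 8.59 degrees, less where a joint would pass 70% of its speed; a pose out of reach is approached as far as the arm can. A call with a gripper value outside its range is refused whole. The fingers move at their own pace and stop on an object; "squeeze" is the grip in N (left out, the last holds). Time passes only in rows, so rows that repeat a pose let the fingers close. It gives the time, the measured TCP pose, the force, the opening and the grip force at its end, in the units of the state.
- sense(): the state, without advancing time (a new reading comes with each control period).
- capture(name): name is "scene" or "top" or "wrist"; returns a dict with "color" (400x640x3 uint8, red, green, blue), "depth" (400x640 float32, mm along the optical axis (not along the pixel's ray), 0 where there is no reading), "vertical_fov" (degrees; the focal length in pixels is half the picture's height over the tangent of half this angle, whatever the lens; pixels are square), "cx", "cy" (the principal point, pixels), "rvec" (rotation vector, rad) and "tvec" (3), from world to camera coordinates, as OpenCV has them; the wrist camera has in their place "mount" (4x4, takes a point from camera to tool coordinates, whose origin is the TCP and whose axes are the flange's). Camera axes: x right, y down, z forward; pixel columns grow to the right and rows downward; lengths in mm; the calibration is good to about 2 mm. A picture is of the moment at which its call begins: read the wrist's pose just before it.
- finish_job(): hands the job in; it is judged then, once.
The state is a dict: "time_s": time; "joints": joint angles; "dq": joint speeds; "tau": joint torques, N m; "eef_pos": TCP position; "ee_rot": TCP orientation; "force": force on the tool from outside, world axes, zero at the start; "wrist_torque": the same for the moment, N m; "grip_width": opening from 0.0 (shut) to 1.0 (fully open); "grip_force": force on a finger pad.
Only numpy, scipy, OpenCV 4.12 (cv2) and the standard library are available. Lean on these libraries where they do the work, as an engineer would, in place of code of your own. Each camera call takes 0.05 s, during which the arm holds its last target. There are 200 camera calls.

### The job

Push the blue carrier with the spare column in it along the worktop into its aluminium parking bay, by pushing only: nudge one end of it into the bay first, while the other end is still well out in front, then swing that other end in past the upright post until the carrier lies flush along the bay's back wall. Keep it flat on the worktop all the way - do not pick it up - leave the jars, beaker, bottle, tape and timer where they stand, and draw the hand clear at the end.

Things in the scene. Friction and masses are not known exactly. Their poses are not given: they have to be found in the camera images.
- carrier: blue plastic channel 292 mm long, 34 mm wide, 24 mm high, with upright flat flanks and ends, loose; a thin steel column with one red and one green tip is fixed in it; about 0.4 kg in all. Origin at the middle of its underside; own y axis along its length. Pushed squarely on a flank s off the middle it turns about a point some (0.008 m2)/s beyond the middle
- end_a (a point): middle of the end face at the carrier's own -y end, the end that starts nearer the robot; 146 mm from the carrier's middle, 12 mm above the worktop
- end_b (a point): the same for its +y end, which starts farther from the robot
- bay: parking bay, fixed: aluminium U, walls 25 mm high, 8 mm thick, thin grey liner (no step). Origin on the worktop at the middle of the back wall's inner face; x along the back wall (roughly away from the robot), y straight out of the open mouth (roughly to the robot's left). Inner x -170 to +170 mm; side walls y 0 to 70 mm; outside them flanges 14 mm wide, 3 mm high. Carrier home: axis at y 17 mm
- post: upright round steel post with an orange band, fixed, 18 mm diameter (21 mm at the lowest 5 mm), 45 mm high, in front of the bay's mouth, near x 105 mm, y 198 mm of the bay's axes (varies some 10 mm). Origin at the centre of its foot
- syringe_filter_jar: white jar with a green lid, 62 mm across, 89 mm high; loose, a bystander to leave alone; origin at the centre of its underside
- beaker_b: clear open beaker, 72 mm across, 85 mm high; loose, a bystander to leave alone; origin at the centre of its underside
- bottle_amber: small bottle with a blue cap, 56 mm across, 104 mm high; loose, a bystander to leave alone; origin at the centre of its underside
- jar_ferrules: white jar with a red lid, 46 mm across, 64 mm high; loose, a bystander to leave alone; origin at the centre of its underside
- tape_roll: roll of tan tape lying flat, 62 mm across, 19 mm high; loose, a bystander to leave alone; origin at the centre of its underside
- timer: white kitchen timer standing upright, 19 x 62 x 62 mm; loose, a bystander to leave alone; origin at the centre of its underside

How it is judged:
By the outcome, as a careful person would: the job done as asked, in the order asked, and still so for the second after the job is handed in, with the robot touching nothing.
It also fails if it takes over 64 s, if anything falls off the work surface, if the arm or the gripper's body presses on something with over 40 N, if the wrist force passes 120 N, or if a joint passes its speed limit or range.

## Working session

There is one attempt and no reset: what is moved stays moved. The work goes in short steps, Python scripts to look and compute and a tool call to move; the robot and the scene stay as the last step left them, time stands still between calls to the robot, and variables do not carry over. Pictures are saved under pics/ and viewed, at most 10 in all, crops included, and the job is handed in when it is done.

Besides the shell and the picture viewer there is one more tool, called after ">>>" in YAML: its name, and indented under it one key for each argument. step_arm: Moves the arm, as the interface text tells. Its arguments: {"type":"object","properties":{"plan":{"type":"array"},"squeeze":{"type":"number"}},"required":["plan"]}

```bash
ls; mkdir -p pics; cat > h.py <<'E'
from rig import *
import numpy as np, cv2
def cam(n):
    c=capture(n); h=c["color"].shape[0]
    f=h/2/np.tan(np.radians(c["vertical_fov"]/2)); c["f"]=f
    if "rvec" in c:
        c["R"]=cv2.Rodrigues(np.array(c["rvec"],float))[0]; c["t"]=np.array(c["tvec"],float).ravel()
    return c
def cloud(c):
    v,u=np.mgrid[:400,:640]; d=c["depth"]
    P=np.stack([(u-c["cx"])/c["f"]*d,(v-c["cy"])/c["f"]*d,d],-1)
    W=(P-c["t"])@c["R"]; W[d==0]=np.nan; return W
def topix(c,p):
    q=c["R"]@np.array(p,float)+c["t"]; return q[:2]/q[2]*c["f"]+[c["cx"],c["cy"]]
E
python3 - <<'E'
from h import *
s=sense();print({k:s[k] for k in("time_s","eef_pos","ee_rot","force","grip_width")})
for n in("top","scene"):
    c=cam(n); cv2.imwrite(f"pics/{n}0.png",c["color"][...,::-1]); W=cloud(c)
    print(n,c["f"],c["cx"],c["cy"],-c["R"].T@c["t"]); 
    np.savez(f"{n}0.npz",W=W,color=c["color"])
    hsv=cv2.cvtColor(c["color"],cv2.COLOR_RGB2HSV)
    print(np.isnan(W[...,0]).mean())
E
```

```text
pics
{'time_s': 0.0, 'eef_pos': array([145.90888697, 504.13699897, 303.33220328]), 'ee_rot': array([-2.23813996e-04,  1.40422377e-01,  9.90091473e-01, -6.17838179e-04]), 'force': array([-0.36884608,  0.74852226,  0.26643084]), 'grip_width': 0.9972346767726057}
top 381.3810063062825 318.099238898392 199.0072798505313 [ 370.34917641   81.75555918 1065.18099161]
0.0040390625
scene 507.41119198766086 325.5614279601384 199.90114366471414 [  78.32720075 -902.27102264  997.47793676]
0.00398046875
```

View pics/top0.png

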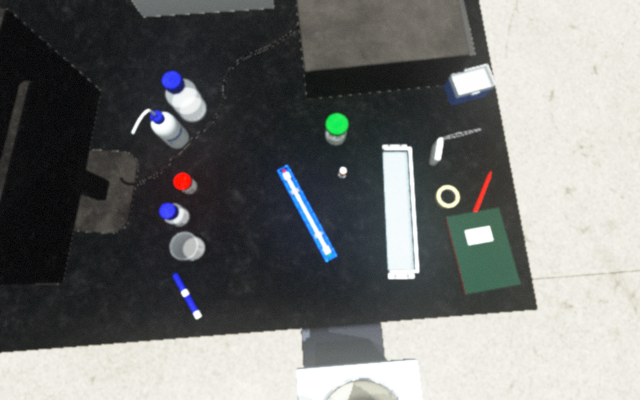

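View pics/scene0.png

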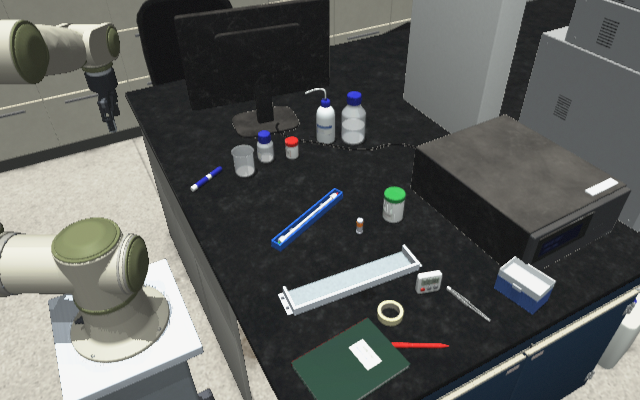

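The top view shows the carrier at (282,170)–(332,258), the post at (343,172), the bay at x 385–418, y 147–278, the green-lid jar at (337,128), the tape at (447,196) and the timer at (437,150). The scene view agrees.

```bash
cat >> h.py <<'E'
def rect(P):
    (c,s,a)=cv2.minAreaRect(P[:,:2].astype(np.float32)); return np.round(c,1),np.round(s,1),round(a,2)
def carrier(W,col):
    hsv=cv2.cvtColor(col,cv2.COLOR_RGB2HSV)
    m=(abs(hsv[...,0].astype(int)-107)<12)&(hsv[...,1]>150)&(hsv[...,2]>80)
    X=W[...,0];Y=W[...,1];Z=W[...,2]
    m&=(X>180)&(X<720)&(Y>-220)&(Y<300)&(Z<45)&(Z>3)
    n,l,st,_=cv2.connectedComponentsWithStats(cv2.morphologyEx(m.astype(np.uint8),cv2.MORPH_CLOSE,np.ones((5,5))))
    k=1+np.argmax(st[1:,4]); m&=l==k
    P=W[m]; P=P[P[:,2]>15]
    return P
def axis(P):
    c,s,a=rect(P); b=cv2.boxPoints((tuple(map(float,c)),tuple(map(float,s)),a))
    e=sorted([(b[i]+b[(i+1)%4])/2 for i in range(4)],key=lambda q:-np.hypot(*(q-c)))[:2]
    e=sorted(e,key=lambda q:q[0]); return c,s,e
E
python3 - <<'E'
from h import *
for n in("top","scene"):
    d=np.load(f"{n}0.npz"); W=d["W"]; col=d["color"]; hsv=cv2.cvtColor(col,cv2.COLOR_RGB2HSV)
    P=carrier(W,col); print(n,"carrier",len(P),axis(P),np.nanmedian(P[:,2]))
    X,Y,Z=W[...,0],W[...,1],W[...,2]
    print("table z",np.nanmedian(Z[(abs(X-400)<40)&(abs(Y-30)<30)]))
    # blobs above table in region
    m=((Z>7)&(Z<150)&(X>150)&(X<800)&(Y>-350)&(Y<600)).astype(np.uint8)
    k,l,st,_=cv2.connectedComponentsWithStats(m)
    for i in range(1,k):
        if st[i,4]<12: continue
        Q=W[l==i]; top=Q[Q[:,2]>np.percentile(Q[:,2],97)-6]
        print(st[i,:5],"zmax",round(np.percentile(Q[:,2],97)),"bb",np.round(Q.min(0)),np.round(Q.max(0)),"top",rect(top),"rgb",np.median(col[l==i],axis=0))
E
```

```text
top carrier 421 (array([559.2, 100. ]), array([291.5,  34.2]), [array([425.9166 ,  41.02039], dtype=float32), array([692.48346, 158.97961], dtype=float32)]) 23.378376448370773
table z 0.09395598719326853
[326 118  23  27 508] zmax 92 bb [754. -33.   7.] [800.  28.  94.] top (array([777.3,  -2.1]), array([61.1, 45.3]), 89.94) rgb [ 37. 211.  91.]
[153 122  37  27 522] zmax 137 bb [779. 428.   7.] [800. 487. 150.] top (array([796.8, 459.8]), array([35.5,  6.2]), 89.75) rgb [137.5 145.  147. ]
[430 138  15  28 246] zmax 65 bb [ 669. -318.    7.] [ 751. -264.   66.] top (array([ 699.7, -279.6]), array([15.5, 57.3]), 71.51) rgb [237.  240.5 238.5]
[383 146  36 128 741] zmax 28 bb [ 371. -213.    7.] [ 739. -111.   30.] top (array([ 550.6, -163.5]), array([ 77.6, 355.8]), 85.63) rgb [250. 251. 251.]
[127 154  34  67 408] zmax 18 bb [578. 511.   7.] [771. 600.  21.] top (array([675.8, 565. ]), array([ 69.9, 191.1]), 89.94) rgb [65. 60. 58.]
[278 166  59  96 911] zmax 27 bb [421.  28.   7.] [696. 172.  30.] top (array([559.1, 100.1]), array([291.5,  34.2]), 23.79) rgb [ 72. 169. 253.]
[340 1
[... 2331 characters left out ...]
   30.] top (array([ 554.3, -163.1]), array([ 82.8, 357.9]), 86.4) rgb [215. 223. 224.]
[415 270  27  23 458] zmax 63 bb [ 671. -295.    7.] [ 732. -262.   66.] top (array([ 702.6, -279.1]), array([17.7, 59.2]), 73.83) rgb [137.  139.  136.5]
[447 286  18  13  41] zmax 12 bb [ 749. -350.    7.] [ 763. -301.   13.] top (array([ 754.4, -325.6]), array([10.1, 51. ]), 9.65) rgb [154. 157. 154.]
[377 300  26  24 323] zmax 21 bb [ 545. -331.    7.] [ 608. -267.   23.] top (array([ 576. , -297.6]), array([63.3, 59.6]), 53.84) rgb [229. 227. 186.]
[ 291  317   95   61 1995] zmax 16 bb [ 308. -350.    8.] [ 529. -283.   18.] top (array([ 418.3, -326.2]), array([215.9,  66.5]), 5.01) rgb [57. 86. 73.]
```

>>> step_arm:
  plan:
    - {"offset":[-5,-1.2,0],"rot":[0,0,-4],"gripper":0}
    - {"offset":[-10,-2.5,0],"rot":[0,0,-8],"gripper":0}
    - {"offset":[-15,-3.7,0],"rot":[0,0,-12],"gripper":0}
    - {"offset":[-20,-5,0],"rot":[0,0,-16],"gripper":0}
    - {"offset":[-25,-6.2,1],"rot":[0,0,-20],"gripper":0}
    - {"offset":[-30,-7.5,2],"rot":[0,0,-24],"gripper":0}
    - {"offset":[-35,-8.7,4],"rot":[0,0,-28],"gripper":0}
    - {"offset":[-40,-10,6],"rot":[0,0,-32],"gripper":0}
    - {"offset":[-45,-11.2,8],"rot":[0,0,-36],"gripper":0}
    - {"offset":[-50,-12.5,10],"rot":[0,0,-40],"gripper":0}
    - {"offset":[-55,-13.7,11],"rot":[0,0,-40],"gripper":0}
    - {"offset":[-60,-15,12.3],"rot":[0,0,-40],"gripper":0}

```text
time_s: 1.3
eef_pos: [650.7, 210.4, 189.0]
ee_rot: [-0.001, -0.207, 0.978, 0.0]
force: [1.0, 0.8, 0.9]
grip_width: 0.002
grip_force: 0.0
```

```bash
cat >> h.py <<'E'
from scipy.spatial.transform import Rotation as Ro
def pose():
    s=sense(); q=np.array(s["ee_rot"]); R=Ro.from_quat(q[[1,2,3,0]]).as_matrix(); return np.array(s["eef_pos"]),R,s
def go(x,y,z,yaw):
    """offset(cm), rot(deg) to put TCP at world x,y,z, tool down, tool y at world yaw deg"""
    p,R,s=pose(); a=np.radians(yaw); ty=np.array([np.cos(a),np.sin(a),0]); tx=np.array([-ty[1],ty[0],0])
    T=np.stack([tx,ty,[0,0,-1]],1); print("go",np.round(R.T@(np.array([x,y,z])-p)/10,2),np.round(np.degrees(Ro.from_matrix(R.T@T).as_rotvec()),1))
def st():
    p,R,s=pose(); print("t",s["time_s"],"p",np.round(p,1),"yaw",round(np.degrees(np.arctan2(R[1,1],R[0,1])),1),"down",np.round(R[:,2],3),"F",np.round(s["force"],1),"J",np.round(s["joints"],2))
E
python3 - <<'E'
from h import *
st(); go(720,171,180,113.8); go(720,171,81,113.8)
for n in("top","scene"):
    W=np.load(n+"0.npz")["W"]; X,Y,Z=W[...,0],W[...,1],W[...,2]
    m=(Z>20)&(Z<32)&(X>400)&(X<710)&(Y>-225)&(Y<-165); Q=W[m]
    k=np.polyfit(Q[:,0],Q[:,1],1); r=Q[:,1]-np.polyval(k,Q[:,0]); print(n,len(Q),np.degrees(np.arctan(k[0])),np.polyval(k,550),r.min(),r.max(),r.std())
E
```

```text
t 1.3 p [650.7 210.4 189. ] yaw 113.9 down [-0.001 -0.    -1.   ] F [1.  0.8 0.9] J [ 0.14  0.76  1.09  0.    1.29 -1.85]
go [-4.75 -6.41  0.89] [ 0.  -0.1  0.1]
go [-4.76 -6.41 10.79] [ 0.  -0.1  0.1]
top 345 -4.052838215089435 -197.11973964699405 -5.532913853621835 4.362286494680575 2.4708125480087224
scene 375 -4.008392151695179 -196.24341586201876 -7.536256684033617 7.080071040513218 2.8448858721972647
```

>>> step_arm:
  plan:
    - {"offset":[-2.4,-3.2,0.5],"rot":[0,0,0],"gripper":0}
    - {"offset":[-4.76,-6.41,1],"rot":[0,0,0],"gripper":0}
    - {"offset":[-4.76,-6.41,5],"rot":[0,0,0],"gripper":0}
    - {"offset":[-4.76,-6.41,9],"rot":[0,0,0],"gripper":0}
    - {"offset":[-4.76,-6.41,10.8],"rot":[0,0,0],"gripper":0}
    - {"offset":[-4.76,-6.41,10.8],"rot":[0,0,0],"gripper":0}
    - {"offset":[-4,-6.41,10.8],"rot":[0,0,0],"gripper":0}
    - {"offset":[-3.2,-6.41,10.8],"rot":[0,0,0],"gripper":0}
    - {"offset":[-2.4,-6.41,10.8],"rot":[0,0,0],"gripper":0}
    - {"offset":[-1.6,-6.41,10.8],"rot":[0,0,0],"gripper":0}
    - {"offset":[-0.8,-6.41,10.8],"rot":[0,0,0],"gripper":0}

```text
time_s: 2.4
eef_pos: [683.4, 156.6, 85.2]
ee_rot: [0.002, -0.207, 0.978, -0.0]
force: [1.0, 0.9, -0.4]
grip_width: -0.001
grip_force: 0.7
```

```bash
cat >> h.py <<'E'
ab=np.radians(-4.05); XB=np.array([np.cos(ab),np.sin(ab)]); YB=np.array([-XB[1],XB[0]]); O=np.array([548.5,-192.8])
def b(p): d=np.array(p[:2])-O; return np.round([d@XB,d@YB],1)
def w(x,y): return O+x*XB+y*YB
def look(name="top",save=None):
    c=cam(name)
    if save: cv2.imwrite(save,c["color"][...,::-1])
    try:
        P=carrier(cloud(c),c["color"]); cc,s,e=axis(P); d=e[1]-e[0]; th=np.degrees(np.arctan2(d[1],d[0]))
        print(name,len(P),"size",s,"worldC",cc,"ang",round(th,2),"| bay C",b(cc),"A",b(e[0]),"B",b(e[1]),"theta",round(th+4.05,2))
    except Exception as ex: print("look",ex)
E
python3 - <<'E'
from h import *
st(); look("top"); look("scene"); print("post",b([664,-10.8]))
E
```

```text
t 2.4 p [683.4 156.6  85.2] yaw 113.9 down [ 0.005  0.    -1.   ] F [ 1.   0.9 -0.4] J [ 0.06  0.91  1.1   0.    1.13 -1.93]
top 212 size [182.8  34. ] worldC [488.5  69.1] ang 23.74 | bay C [-78.3 257. ] A [-159.2  214.4] B [  2.5 299.6] theta 27.79
scene 433 size [294.9  40.2] worldC [539.5  92.4] ang 24.24 | bay C [-29.1 283.9] A [-159.  214.] B [100.7 353.7] theta 28.29
post [102.4 189.7]
```

>>> step_arm:
  plan:
    - {"offset":[0.8,0,0],"rot":[0,0,0],"gripper":0}
    - {"offset":[1.6,0,0.2],"rot":[0,0,0],"gripper":0}
    - {"offset":[2.4,0,0.3],"rot":[0,0,0],"gripper":0}
    - {"offset":[3.2,0,0.3],"rot":[0,0,0],"gripper":0}
    - {"offset":[4.0,0,0.3],"rot":[0,0,0],"gripper":0}
    - {"offset":[4.0,0,0.3],"rot":[0,0,0],"gripper":0}
    - {"offset":[2.0,0,0.0],"rot":[0,0,0],"gripper":0}
    - {"offset":[0,0,0],"rot":[0,0,0],"gripper":0}
    - {"offset":[0,0,-5],"rot":[0,0,0],"gripper":0}
    - {"offset":[0,5,-5],"rot":[0,0,0],"gripper":0}
    - {"offset":[0,10,-5],"rot":[0,0,0],"gripper":0}
    - {"offset":[0,10,-5],"rot":[0,0,0],"gripper":0}

```text
time_s: 3.7
eef_pos: [640.2, 253.5, 133.4]
ee_rot: [0.0, -0.21, 0.978, 0.001]
force: [-0.8, 0.4, -0.3]
grip_width: -0.003
grip_force: 0.0
```

```bash
python3 - <<'E'
from h import *
st(); look("top"); look("scene")
E
```

```text
t 3.7 p [640.2 253.5 133.4] yaw 114.2 down [ 0.     0.001 -1.   ] F [-0.8  0.4 -0.3] J [ 0.21  0.83  1.12  0.    1.19 -1.79]
top 444 size [292.4  34.1] worldC [501.4  74.8] ang 23.65 | bay C [-65.9 263.6] A [-195.3  195.6] B [ 63.6 331.6] theta 27.7
scene 486 size [296.9  42. ] worldC [505.1  77.3] ang 24.11 | bay C [-62.4 266.4] A [-193.2  196.3] B [ 68.5 336.4] theta 28.16
```

```bash
cat >> h.py <<'E'
def tcp(C,th,s,n):
    """bay C, theta deg, contact s along, n off axis -> world xy, world yaw"""
    a=np.radians(th); u=np.array([np.cos(a),np.sin(a)]); q=np.array(C)+s*u+n*np.array([-u[1],u[0]]); return w(*q),th-4.05
E
python3 - <<'E'
from h import *
q,y=tcp((-66,263.6),27.7,-40,50); print(q,y); go(*q,130,y); go(*q,68,y)
E
```

```text
[444.58414065 104.55782642] 23.65
go [23.93 -5.15  0.28] [ 0.   0.1 90.3]
go [23.94 -5.15  6.48] [ 0.   0.1 90.3]
```

>>> step_arm:
  plan:
    - {"offset":[3,-0.6,0],"rot":[0,0,8.3],"gripper":8.5}
    - {"offset":[6,-1.2,0],"rot":[0,0,16.6],"gripper":8.5}
    - {"offset":[9,-1.9,0],"rot":[0,0,25],"gripper":8.5}
    - {"offset":[12,-2.5,0],"rot":[0,0,33],"gripper":8.5}
    - {"offset":[15,-3.2,0],"rot":[0,0,41],"gripper":8.5}
    - {"offset":[18,-3.9,0],"rot":[0,0,49],"gripper":8.5}
    - {"offset":[20,-4.3,0],"rot":[0,0,57],"gripper":8.5}
    - {"offset":[22,-4.7,0],"rot":[0,0,65],"gripper":8.5}
    - {"offset":[23.94,-5.15,0],"rot":[0,0,73],"gripper":8.5}
    - {"offset":[23.94,-5.15,0.3],"rot":[0,0,82],"gripper":8.5}
    - {"offset":[23.94,-5.15,2],"rot":[0,0,90.3],"gripper":8.5}
    - {"offset":[23.94,-5.15,6.4],"rot":[0,0,90.3],"gripper":8.5}

```text
time_s: 5.0
eef_pos: [447.1, 102.6, 70.3]
ee_rot: [0.004, 0.55, 0.835, 0.002]
force: [1.0, 0.3, -1.0]
grip_width: 0.995
grip_force: 0.0
```

```bash
cat >> h.py <<'E'
def path(C1,t1,C2,t2,s,n1,n2,z,N):
    """pusher rows carrying carrier C1,t1 -> C2,t2 on a circular arc"""
    C1=np.array(C1,float);C2=np.array(C2,float)
    for i in range(1,N+1):
        f=i/N; th=t1+(t2-t1)*f; D=C2-C1
        if abs(t2-t1)>.5:
            h=np.radians(t2-t1)/2; k=D/2+np.array([-D[1],D[0]])/2/np.tan(h); a=2*h*f
            C=C1+k-np.array([[np.cos(a),-np.sin(a)],[np.sin(a),np.cos(a)]])@k
        else: C=C1+D*f
        q,y=tcp(C,th,s,n1+(n2-n1)*min(1,3*f)); go(*q,z,y)
E
python3 - <<'E'
from h import *
st(); look("scene",save="pics/s1.png"); q,y=tcp((-66,263.6),27.7,-40,30); go(*q,67,y)
path((-66,263.6),27.7,(-2.5,177.5),45,-40,30,29,67,10)
E
```

```text
t 5.0 p [447.1 102.6  70.3] yaw 23.2 down [ 0.009 -0.    -1.   ] F [ 1.   0.3 -1. ] J [-0.03  0.52  1.93 -0.    0.69 -0.44]
scene 494 size [297.3  38.9] worldC [505.3  76.2] ang 23.86 | bay C [-62.1 265.3] A [-193.5  195.7] B [ 69.3 334.9] theta 27.91
go [-1.88  0.24 -0.45] [-0.3 -0.1 -0.3]
go [-3.11  0.18 -0.45] [-0.3 -0.1 -2. ]
go [-4.34  0.15 -0.45] [-0.3 -0.1 -3.7]
go [-5.56  0.16 -0.46] [-0.3 -0.1 -5.5]
go [-6.77  0.21 -0.46] [-0.3 -0.1 -7.2]
go [-7.97  0.29 -0.46] [-0.3 -0.2 -8.9]
go [-9.16  0.41 -0.46] [ -0.3  -0.2 -10.7]
go [-10.35   0.56  -0.47] [ -0.3  -0.2 -12.4]
go [-11.53   0.75  -0.47] [ -0.3  -0.2 -14.1]
go [-12.7    0.98  -0.48] [ -0.3  -0.2 -15.8]
go [-13.87   1.24  -0.48] [ -0.3  -0.2 -17.6]
```

View pics/s1.png

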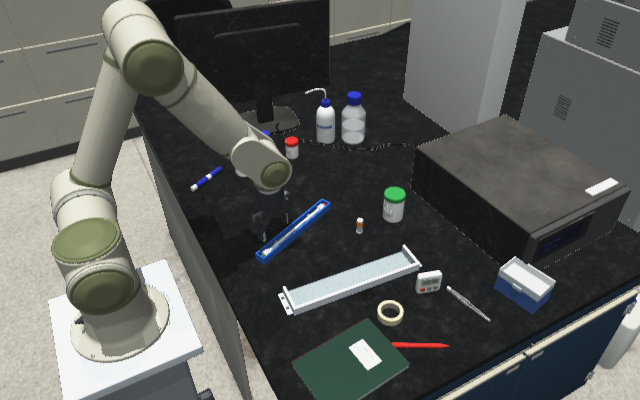

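The picture shows the two open fingers standing behind the carrier's far flank, at about (265,225) and (290,205), ready to push.

>>> step_arm:
  plan:
    - {"offset":[-1,0.2,0.1],"rot":[0,0,0],"gripper":8.5}
    - {"offset":[-1.9,0.2,0.1],"rot":[0,0,0],"gripper":8.5}
    - {"offset":[-3.1,0.2,0.1],"rot":[0,0,-2],"gripper":8.5}
    - {"offset":[-4.3,0.2,0.1],"rot":[0,0,-3.7],"gripper":8.5}
    - {"offset":[-5.6,0.2,0.1],"rot":[0,0,-5.5],"gripper":8.5}
    - {"offset":[-6.8,0.2,0.1],"rot":[0,0,-7.2],"gripper":8.5}
    - {"offset":[-8.0,0.3,0.1],"rot":[0,0,-8.9],"gripper":8.5}
    - {"offset":[-9.2,0.4,0.1],"rot":[0,0,-10.7],"gripper":8.5}
    - {"offset":[-10.4,0.6,0.1],"rot":[0,0,-12.4],"gripper":8.5}
    - {"offset":[-11.5,0.8,0.1],"rot":[0,0,-14.1],"gripper":8.5}
    - {"offset":[-12.7,1.0,0.1],"rot":[0,0,-15.8],"gripper":8.5}
    - {"offset":[-13.9,1.2,0.1],"rot":[0,0,-17.6],"gripper":8.5}

```text
time_s: 6.25
eef_pos: [511.8, -20.3, 69.4]
ee_rot: [0.001, 0.413, 0.911, 0.0]
force: [-0.3, 0.6, -0.9]
grip_width: 0.997
grip_force: 0.6
```

```bash
python3 - <<'E'
from h import *
st(); look("scene"); look("top")
E
```

```text
t 6.25 p [511.8 -20.3  69.4] yaw 41.2 down [ 0.003 -0.001 -1.   ] F [-0.3  0.6 -0.9] J [-0.27  0.6   1.77  0.    0.77 -0.99]
scene 421 size [297.3  36.4] worldC [562.9 -16.2] ang 41.15 | bay C [  1.9 177.2] A [-102.9   71.7] B [106.6 282.7] theta 45.2
top 137 size [87.1 34.7] worldC [635.9  46.4] ang 41.54 | bay C [ 70.3 244.8] A [ 39.8 213.7] B [100.8 275.9] theta 45.59
```

```bash
python3 - <<'E'
from h import *
C=(0.5,176.5);t=45.2
q,y=tcp(C,t,180,0); go(*q,81,y-90)
q,y=tcp(C,t,60,120); go(*q,130,y-45)
E
```

```text
go [-2.91 21.98 -1.1 ] [ 0.3  0.1 89.9]
go [ 9.06  9.97 -6.07] [ 0.2  0.2 44.9]
```

>>> step_arm:
  plan:
    - {"offset":[2.5,0,0],"rot":[0,0,0],"gripper":8.5}
    - {"offset":[3.5,0,-4],"rot":[0,0,8],"gripper":0}
    - {"offset":[4,3,-7],"rot":[0,0,16],"gripper":0}
    - {"offset":[4,6,-7],"rot":[0,0,24],"gripper":0}
    - {"offset":[4,9,-7],"rot":[0,0,32],"gripper":0}
    - {"offset":[3,12,-7],"rot":[0,0,40],"gripper":0}
    - {"offset":[2,15,-7],"rot":[0,0,48],"gripper":0}
    - {"offset":[1,18,-7],"rot":[0,0,56],"gripper":0}
    - {"offset":[-1,20,-7],"rot":[0,0,64],"gripper":0}
    - {"offset":[-2.9,22,-7],"rot":[0,0,73],"gripper":0}
    - {"offset":[-2.9,22,-6],"rot":[0,0,81],"gripper":0}
    - {"offset":[-2.9,22,-5],"rot":[0,0,90],"gripper":0}

```text
time_s: 7.55
eef_pos: [696.1, 103.8, 118.6]
ee_rot: [0.0, 0.936, 0.351, 0.001]
force: [-0.7, -0.5, -0.6]
grip_width: 0.003
grip_force: 0.0
```

```bash
python3 - <<'E'
from h import *
st(); look("scene"); look("top")
C=(0.5,176.5);t=45.2
q,y=tcp(C,t,180,0); go(*q,81,y-90)
E
```

```text
t 7.55 p [696.1 103.8 118.6] yaw -48.9 down [ 0.002 -0.    -1.   ] F [-0.7 -0.5 -0.6] J [-0.02  0.88  1.07 -0.    1.2   0.83]
scene 423 size [300.3  35.8] worldC [564.  -18.7] ang 41.45 | bay C [  3.2 174.8] A [-102.1   67.7] B [108.4 281.9] theta 45.5
top 365 size [239.1  34.9] worldC [541.8 -37. ] ang 41.32 | bay C [-17.7 154.9] A [-101.7   69.9] B [ 66.3 240. ] theta 45.37
go [0.   0.3  3.62] [-0.   0.   0.3]
```

>>> step_arm:
  plan:
    - {"offset":[0,0.5,2],"rot":[0,0,0.5],"gripper":0}
    - {"offset":[0,0.5,3.6],"rot":[0,0,0.5],"gripper":0}
    - {"offset":[0,0.5,3.7],"rot":[0,0,0.5],"gripper":0}
    - {"offset":[-1,0.5,3.7],"rot":[0,0,0.5],"gripper":0}
    - {"offset":[-2,0.5,3.7],"rot":[0,0,0.5],"gripper":0}
    - {"offset":[-3,0.5,3.7],"rot":[0,0,0.5],"gripper":0}
    - {"offset":[-4,0.5,3.7],"rot":[0,0,0.5],"gripper":0}
    - {"offset":[-5,0.5,3.7],"rot":[0,0,0.5],"gripper":0}
    - {"offset":[-5.8,0.5,3.7],"rot":[0,0,0.5],"gripper":0}
    - {"offset":[-6.6,0.5,3.7],"rot":[0,0,0.5],"gripper":0}
    - {"offset":[-7.2,0.5,3.7],"rot":[0,0,0.5],"gripper":0}
    - {"offset":[-7.2,0.5,3.7],"rot":[0,0,0.5],"gripper":0}

```text
time_s: 8.85
eef_pos: [644.4, 52.2, 80.3]
ee_rot: [0.0, 0.937, 0.351, -0.0]
force: [-0.5, 0.0, -0.3]
grip_width: 0.001
grip_force: 0.0
```

```bash
python3 - <<'E'
from h import *
st(); look("scene"); look("top")
E
```

```text
t 8.85 p [644.4  52.2  80.3] yaw -48.9 down [-0. -0. -1.] F [-0.5  0.  -0.3] J [-0.1   0.81  1.31 -0.    1.02  0.75]
scene 469 size [297.2  37. ] worldC [526.3 -51.5] ang 41.2 | bay C [-32.1 139.4] A [-136.7   33.8] B [ 72.5 244.9] theta 45.25
top 297 size [196.2  35. ] worldC [488.9 -81.5] ang 40.93 | bay C [-67.3 106.8] A [-136.7   37.5] B [  2.1 176.2] theta 44.98
```

>>> step_arm:
  plan:
    - {"offset":[-0.7,0,0],"rot":[0,0,0],"gripper":0}
    - {"offset":[-1.4,0,0],"rot":[0,0,0],"gripper":0}
    - {"offset":[-2,0,0],"rot":[0,0,0],"gripper":0}
    - {"offset":[-2,0,0],"rot":[0,0,0],"gripper":0}
    - {"offset":[0,0,0],"rot":[0,0,0],"gripper":0}
    - {"offset":[2,0,0],"rot":[0,0,0],"gripper":0}
    - {"offset":[2,0,-5],"rot":[0,0,0],"gripper":0}
    - {"offset":[2,-5,-6],"rot":[0,0,-8],"gripper":0}
    - {"offset":[2,-9,-6],"rot":[0,0,-16],"gripper":0}
    - {"offset":[1,-12,-6],"rot":[0,0,-24],"gripper":0}
    - {"offset":[0,-12,-6],"rot":[0,0,-32],"gripper":0}
    - {"offset":[-2,-12,-6],"rot":[0,0,-40],"gripper":0}

```text
time_s: 10.15
eef_pos: [550.2, 130.8, 140.2]
ee_rot: [0.0, 0.757, 0.653, -0.0]
force: [-0.0, -1.4, 0.2]
grip_width: -0.003
grip_force: 0.0
```

```bash
python3 - <<'E'
from h import *
st(); look("scene"); look("top",save="pics/t2.png")
E
```

```text
t 10.15 p [550.2 130.8 140.2] yaw -8.5 down [ 0. -0. -1.] F [-0.  -1.4  0.2] J [ 0.03  0.58  1.56 -0.    1.    0.17]
scene 483 size [294.7  36.1] worldC [510.1 -64.7] ang 40.94 | bay C [-47.4 125.1] A [-151.6   20.9] B [ 56.9 229.2] theta 44.99
top 459 size [287.6  35.1] worldC [508.3 -64.5] ang 41.04 | bay C [-49.2 125.1] A [-150.7   23.3] B [ 52.4 227. ] theta 45.09
```

View pics/t2.png

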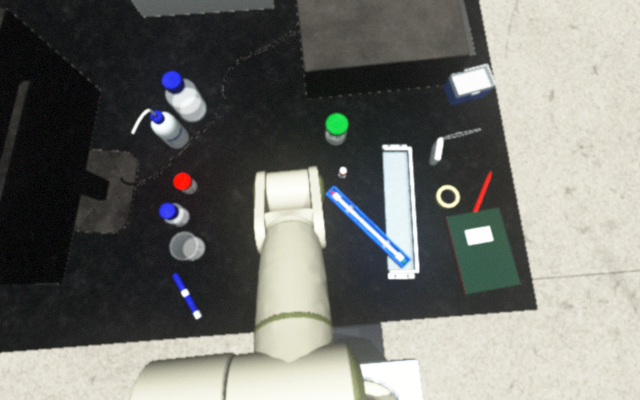

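The picture shows end A inside the bay at (400,260). End B is still well out at (332,190), short of the post at (343,172). I'll nudge it a few mm farther along its own axis so it clears the post when it swings.

```bash
python3 - <<'E'
from h import *
print(b([644.4,52.2])); go(649,56.3,135,-48.9); go(649,56.3,81,-48.9); go(624.4,34.8,81,-48.9)
E
```

```text
[ 78.4 251.2]
go [-5.68 10.94  0.5 ] [-0.1  0.1 40.1]
go [-5.68 10.95  5.9 ] [-0.1  0.1 40.1]
go [-8.18  8.85  5.9 ] [-0.1  0.1 40.1]
```

>>> step_arm:
  plan:
    - {"offset":[-1,3,0.5],"rot":[0,0,8],"gripper":0}
    - {"offset":[-2.5,6,0.5],"rot":[0,0,16],"gripper":0}
    - {"offset":[-4,9,0.5],"rot":[0,0,24],"gripper":0}
    - {"offset":[-5.7,10.95,0.5],"rot":[0,0,32],"gripper":0}
    - {"offset":[-5.7,10.95,2],"rot":[0,0,40.1],"gripper":0}
    - {"offset":[-5.7,10.95,5.9],"rot":[0,0,40.1],"gripper":0}
    - {"offset":[-5.7,10.95,5.9],"rot":[0,0,40.1],"gripper":0}
    - {"offset":[-6.4,10.3,5.9],"rot":[0,0,40.1],"gripper":0}
    - {"offset":[-7.2,9.6,5.9],"rot":[0,0,40.1],"gripper":0}
    - {"offset":[-7.7,9.2,5.9],"rot":[0,0,40.1],"gripper":0}
    - {"offset":[-8.2,8.85,5.9],"rot":[0,0,40.1],"gripper":0}
    - {"offset":[-8.2,8.85,5.9],"rot":[0,0,40.1],"gripper":0}

```text
time_s: 11.45
eef_pos: [625.7, 34.7, 82.4]
ee_rot: [0.0, 0.937, 0.35, 0.001]
force: [0.1, -0.5, -0.0]
grip_width: 0.001
grip_force: 0.0
```

```bash
python3 - <<'E'
from h import *
st(); look("scene"); look("top")
q,y=tcp((-52.5,121),45,45,55); go(*q,125,y);go(*q,69,y)
E
```

```text
t 11.45 p [625.7  34.7  82.4] yaw -49.1 down [ 0.002 -0.    -1.   ] F [ 0.1 -0.5 -0. ] J [-0.13  0.77  1.39 -0.    0.99  0.73]
scene 483 size [295.9  36.2] worldC [506.8 -67.5] ang 40.72 | bay C [-50.4 122. ] A [-155.5   17.8] B [ 54.6 226.2] theta 44.77
top 288 size [190.1  34.9] worldC [466.8 -99.7] ang 40.09 | bay C [-88.1  87.1] A [-156.3   20.9] B [-19.9 153.3] theta 44.14
go [-11.43  -5.61  -4.34] [  0.   0. -90.]
go [-11.43  -5.61   1.26] [  0.   0. -90.]
```

>>> step_arm:
  plan:
    - {"offset":[2,0,0],"rot":[0,0,0],"gripper":0}
    - {"offset":[2,0,-5],"rot":[0,0,-8],"gripper":0}
    - {"offset":[1,-2,-6],"rot":[0,0,-16],"gripper":0}
    - {"offset":[0,-4,-6],"rot":[0,0,-24],"gripper":8.5}
    - {"offset":[-2,-5.6,-6],"rot":[0,0,-32],"gripper":8.5}
    - {"offset":[-4,-5.6,-6],"rot":[0,0,-40],"gripper":8.5}
    - {"offset":[-6,-5.6,-6],"rot":[0,0,-48],"gripper":8.5}
    - {"offset":[-8,-5.6,-6],"rot":[0,0,-56],"gripper":8.5}
    - {"offset":[-10,-5.6,-5],"rot":[0,0,-64],"gripper":8.5}
    - {"offset":[-11.4,-5.6,-4.4],"rot":[0,0,-73],"gripper":8.5}
    - {"offset":[-11.4,-5.6,-4.4],"rot":[0,0,-82],"gripper":8.5}
    - {"offset":[-11.4,-5.6,-3],"rot":[0,0,-90],"gripper":8.5}

```text
time_s: 12.75
eef_pos: [503.4, 2.5, 112.2]
ee_rot: [0.001, 0.414, 0.91, 0.0]
force: [0.4, -0.0, 0.2]
grip_width: 0.996
grip_force: 0.0
```

```bash
python3 - <<'E'
from h import *
st(); look("scene"); look("top")
q,y=tcp((-52.5,122.5),44.6,45,50); go(*q,69,y)
A=np.array((-156,20.)); 
def C(A,t): return A+146*np.array([np.cos(np.radians(t)),np.sin(np.radians(t))])
path(C(A,44.6),44.6,C(np.array((-157,19)),20),20,45,30,28.5,69,10)
E
```

```text
t 12.75 p [503.4   2.5 112.2] yaw 41.1 down [ 0.003 -0.001 -1.   ] F [ 0.4 -0.   0.2] J [-0.23  0.51  1.77 -0.    0.86 -0.94]
scene 484 size [294.8  36.6] worldC [507.5 -66.8] ang 40.84 | bay C [-49.8 122.8] A [-154.2   18.8] B [ 54.6 226.8] theta 44.89
top 91 size [72.  31.8] worldC [ 422.  -136.9] ang 40.43 | bay C [-130.1   46.8] A [-155.8   21.6] B [-104.4   72. ] theta 44.48
go [-0.48  0.16  4.11] [-0.1 -0.1  0.3]
go [-3.39  0.27  4.11] [-0.1 -0.1  2.7]
go [-4.26  0.33  4.11] [-0.1 -0.1  5.2]
go [-5.13  0.34  4.1 ] [-0.1 -0.1  7.6]
go [-5.98  0.32  4.1 ] [-0.1 -0.1 10.1]
go [-6.81  0.26  4.1 ] [-0.1 -0.1 12.6]
go [-7.63  0.17  4.1 ] [-0.1 -0.1 15. ]
go [-8.45  0.04  4.1 ] [-0.1 -0.1 17.5]
go [-9.27 -0.12  4.1 ] [-0.1 -0.1 19.9]
go [-10.07  -0.31   4.09] [-0.1 -0.1 22.4]
go [-10.87  -0.55   4.09] [-0.1 -0.1 24.9]
```

>>> step_arm:
  plan:
    - {"offset":[-0.2,0.2,2.5],"rot":[0,0,0.3],"gripper":8.5}
    - {"offset":[-0.4,0.2,4.1],"rot":[0,0,0.3],"gripper":8.5}
    - {"offset":[-0.8,0.2,4.2],"rot":[0,0,0.3],"gripper":8.5}
    - {"offset":[-1.7,0.2,4.2],"rot":[0,0,0.3],"gripper":8.5}
    - {"offset":[-2.5,0.2,4.2],"rot":[0,0,0.3],"gripper":8.5}
    - {"offset":[-3.4,0.27,4.2],"rot":[0,0,2.7],"gripper":8.5}
    - {"offset":[-4.3,0.33,4.2],"rot":[0,0,5.2],"gripper":8.5}
    - {"offset":[-5.1,0.34,4.2],"rot":[0,0,7.6],"gripper":8.5}
    - {"offset":[-6.0,0.32,4.2],"rot":[0,0,10.1],"gripper":8.5}
    - {"offset":[-6.4,0.3,4.2],"rot":[0,0,11.3],"gripper":8.5}
    - {"offset":[-6.4,0.3,4.2],"rot":[0,0,11.3],"gripper":8.5}

```text
time_s: 13.95
eef_pos: [547.4, -44.4, 69.8]
ee_rot: [0.001, 0.505, 0.863, 0.0]
force: [-0.3, -0.4, -0.9]
grip_width: 0.996
grip_force: 0.0
```

```bash
python3 - <<'E'
from h import *
st(); look("scene",save="pics/s3.png"); look("top")
E
```

```text
t 13.95 p [547.4 -44.4  69.8] yaw 29.4 down [ 0.001 -0.    -1.   ] F [-0.3 -0.4 -0.9] J [-0.29  0.66  1.65 -0.    0.83 -0.81]
scene 534 size [293.2  38.4] worldC [524.  -92.6] ang 28.89 | bay C [-31.5  98.2] A [-154.5   18.5] B [ 91.5 177.9] theta 32.94
top 63 size [62.2 33.7] worldC [ 422.  -148.5] ang 30.68 | bay C [-129.3   35.3] A [-154.9   17.5] B [-103.8   53. ] theta 34.73
```

View pics/s3.png

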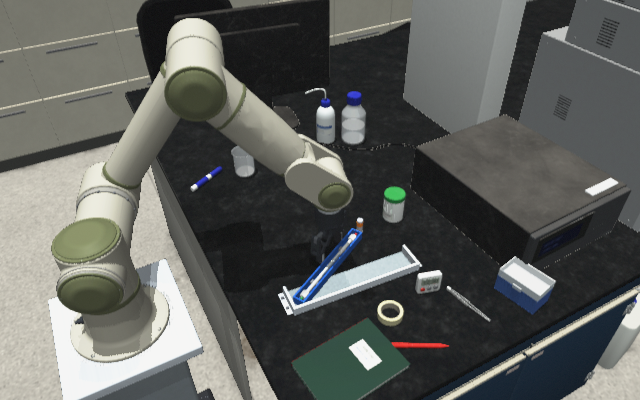

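End B at (360,230) is abreast of the post with a few mm to spare, A is still in its corner, and forces are near zero. I'll keep swinging.

```bash
python3 - <<'E'
from h import *
def C(A,t): return np.array(A)+146*np.array([np.cos(np.radians(t)),np.sin(np.radians(t))])
path(C((-155.5,19),33.4),33.4,C((-158,19),8),8,45,28,28,69,11)
E
```

```text
go [-0.88  0.08  0.05] [0.  0.  2.4]
go [-1.65  0.12  0.05] [0.  0.  4.7]
go [-2.42  0.13  0.05] [0. 0. 7.]
go [-3.18  0.12  0.05] [0.  0.  9.4]
go [-3.95  0.07  0.05] [ 0.   0.  11.7]
go [-4.71 -0.01  0.05] [ 0.  0. 14.]
go [-5.47 -0.12  0.05] [ 0.   0.  16.3]
go [-6.22 -0.26  0.05] [ 0.   0.  18.6]
go [-6.97 -0.44  0.05] [ 0.   0.  20.9]
go [-7.71 -0.64  0.05] [ 0.   0.  23.2]
go [-8.44 -0.87  0.05] [ 0.   0.  25.5]
```

>>> step_arm:
  plan:
    - {"offset":[-0.9,0.08,0],"rot":[0,0,2.4],"gripper":8.5}
    - {"offset":[-1.65,0.12,0],"rot":[0,0,4.7],"gripper":8.5}
    - {"offset":[-2.4,0.13,0],"rot":[0,0,7],"gripper":8.5}
    - {"offset":[-3.2,0.12,0],"rot":[0,0,9.4],"gripper":8.5}
    - {"offset":[-3.95,0.07,0],"rot":[0,0,11.7],"gripper":8.5}
    - {"offset":[-4.7,0,0],"rot":[0,0,14],"gripper":8.5}
    - {"offset":[-5.5,-0.12,0],"rot":[0,0,16.3],"gripper":8.5}
    - {"offset":[-6.2,-0.26,0],"rot":[0,0,18.6],"gripper":8.5}
    - {"offset":[-6.97,-0.44,0],"rot":[0,0,20.9],"gripper":8.5}
    - {"offset":[-6.97,-0.44,0],"rot":[0,0,20.9],"gripper":8.5}

```text
time_s: 15.05
eef_pos: [577.4, -107.5, 69.2]
ee_rot: [0.0, 0.653, 0.757, -0.0]
force: [-0.1, 0.8, 0.2]
grip_width: 0.996
grip_force: 0.0
```

```bash
python3 - <<'E'
from h import *
st(); look("scene"); look("top")
E
```

```text
t 15.05 p [ 577.4 -107.5   69.2] yaw 8.4 down [ 0. -0. -1.] F [-0.1  0.8  0.2] J [-0.38  0.72  1.53 -0.    0.89 -0.53]
scene 575 size [294.  40.] worldC [ 539.5 -144.4] ang 8.37 | bay C [-12.4  47.6] A [-156.   16.] B [131.2  79.3] theta 12.42
look attempt to get argmax of an empty sequence
```

```bash
python3 - <<'E'
from h import *
p,R,s=pose(); a=np.radians(12.4); d=b(p)-np.array([-12.9,48.2]); n=-np.sin(a)*d[0]+np.cos(a)*d[1]; ss=np.cos(a)*d[0]+np.sin(a)*d[1]; print(b(p),ss,n)
path((-12.9,48.2),12.4,(-11,17.5),0,ss,28,28,69,6)
E
```

```text
[22.5 87.9] 43.09919114156195 31.17225886815243
go [-0.99  0.06  0.02] [-0.   0.   2.3]
go [-1.66  0.1   0.02] [-0.   0.   4.3]
go [-2.33  0.11  0.02] [-0.   0.   6.4]
go [-3.    0.1   0.02] [-0.   0.   8.5]
go [-3.68  0.07  0.02] [-0.   0.  10.5]
go [-4.35  0.01  0.02] [-0.   0.  12.6]
```

>>> step_arm:
  plan:
    - {"offset":[-0.8,0.06,0],"rot":[0,0,2.3],"gripper":8.5}
    - {"offset":[-1.5,0.1,0],"rot":[0,0,4.3],"gripper":8.5}
    - {"offset":[-2.2,0.1,0],"rot":[0,0,6.4],"gripper":8.5}
    - {"offset":[-2.8,0.1,0],"rot":[0,0,8.5],"gripper":8.5}
    - {"offset":[-3.4,0.05,0],"rot":[0,0,10.5],"gripper":8.5}
    - {"offset":[-3.8,0,0],"rot":[0,0,12.5],"gripper":8.5}
    - {"offset":[-4.1,0,0],"rot":[0,0,12.5],"gripper":8.5}
    - {"offset":[-4.1,0,0],"rot":[0,0,12.5],"gripper":8.5}

```text
time_s: 15.95
eef_pos: [583.3, -147.3, 69.2]
ee_rot: [-0.0, 0.731, 0.682, -0.0]
force: [-0.5, 0.3, 0.2]
grip_width: 0.995
grip_force: 0.3
```

```bash
python3 - <<'E'
from h import *
st(); p,_,_=pose(); print(b(p)); look("scene"); look("top")
E
```

```text
t 15.95 p [ 583.3 -147.3   69.2] yaw -4.0 down [-0.  0. -1.] F [-0.5  0.3  0.2] J [-0.44  0.75  1.48 -0.    0.92 -0.37]
[31.5 47.8]
scene 373 size [ 38.  292.1] worldC [ 538.8 -174.4] ang -4.46 | bay C [-11.   17.7] A [-157.    18.7] B [135.1  16.6] theta -0.41
look attempt to get argmax of an empty sequence
```

>>> step_arm:
  plan:
    - {"offset":[-0.1,0,0],"rot":[0,0,0],"gripper":8.5}
    - {"offset":[-0.2,0,0],"rot":[0,0,0],"gripper":8.5}
    - {"offset":[0.8,0,0],"rot":[0,0,0],"gripper":8.5}
    - {"offset":[0.8,-2.5,0],"rot":[0,0,0],"gripper":8.5}
    - {"offset":[0.8,-5,0],"rot":[0,0,0],"gripper":8.5}
    - {"offset":[0.4,-5,0],"rot":[0,0,0],"gripper":8.5}
    - {"offset":[0.1,-5,0],"rot":[0,0,0],"gripper":8.5}
    - {"offset":[-0.1,-5,0],"rot":[0,0,0],"gripper":8.5}
    - {"offset":[-0.2,-5,0],"rot":[0,0,0],"gripper":8.5}
    - {"offset":[-0.3,-5,0],"rot":[0,0,0],"gripper":8.5}
    - {"offset":[-0.3,-5,0],"rot":[0,0,0],"gripper":8.5}

```text
time_s: 17.15
eef_pos: [534.2, -144.3, 69.6]
ee_rot: [-0.001, 0.731, 0.682, 0.001]
force: [0.8, 19.4, 9.0]
grip_width: 0.998
grip_force: 9.3
```

```bash
python3 - <<'E'
from h import *
st(); p,_,_=pose(); print(b(p)); look("scene")
E
```

```text
t 17.15 p [ 534.2 -144.3   69.6] yaw -4.0 down [ 0.     0.004 -1.   ] F [ 0.8 19.4  9. ] J [-0.48  0.67  1.64  0.    0.84 -0.41]
[-17.7  47.3]
scene 368 size [ 36.7 292.4] worldC [ 538.2 -172.8] ang -3.93 | bay C [-11.7  19.2] A [-157.9   18.9] B [134.5  19.5] theta 0.12
```

>>> step_arm:
  plan:
    - {"offset":[0.5,-5,0],"rot":[0,0,0],"gripper":8.5}
    - {"offset":[1.2,-5,0],"rot":[0,0,0],"gripper":8.5}
    - {"offset":[2.2,-5,-2],"rot":[0,0,0],"gripper":8.5}
    - {"offset":[3.5,-5,-6],"rot":[0,0,0],"gripper":8.5}
    - {"offset":[7,-6,-10],"rot":[0,0,0],"gripper":8.5}
    - {"offset":[11,-7,-13],"rot":[0,0,0],"gripper":8.5}
    - {"offset":[15,-8,-16],"rot":[0,0,0],"gripper":8.5}
    - {"offset":[19,-9,-16],"rot":[0,0,0],"gripper":8.5}
    - {"offset":[22,-9,-16],"rot":[0,0,0],"gripper":8.5}
    - {"offset":[25,-9,-16],"rot":[0,0,0],"gripper":8.5}
    - {"offset":[25,-9,-16],"rot":[0,0,0],"gripper":8.5}

```text
time_s: 18.3
eef_pos: [461.4, 111.6, 229.7]
ee_rot: [0.0, 0.73, 0.684, 0.001]
force: [0.5, -0.4, -0.2]
grip_width: 0.991
grip_force: 0.0
```

```bash
python3 - <<'E'
from h import *
st(); look("scene"); look("top",save="pics/t4.png")
W=cloud(cam("top")); X,Y,Z=W[...,0],W[...,1],W[...,2]
for x in (430,500,560,620,670):
    q=O+(x-O[0])/XB[0]*XB; m=(abs(X-x)<12)&(abs(Y-q[1]-20)<60)
    print(x,sorted([(round(float(yy)),round(float(zz))) for yy,zz in zip((Y[m]-q[1]).ravel(),Z[m].ravel())])[::8])
E
```

```text
t 18.3 p [461.4 111.6 229.7] yaw -3.8 down [ 0.002  0.    -1.   ] F [ 0.5 -0.4 -0.2] J [-0.01  0.28  1.75  0.    1.11  0.06]
scene 323 size [ 35.4 291.5] worldC [ 530.1 -174.2] ang -4.13 | bay C [-19.7  17.3] A [-165.4   17.5] B [126.1  17.1] theta -0.08
top 337 size [ 31.5 286.4] worldC [ 528.4 -172.6] ang -4.0 | bay C [-21.5  18.7] A [-164.7   18.6] B [121.7  18.9] theta 0.05
430 [(-40, 1), (-37, 1), (-35, 1), (-31, 1), (-29, 1), (-26, 2), (-23, -1), (-21, -1), (-19, -1), (-17, 0), (-8, 26), (-5, 28), (-3, 31), (0, 25), (2, 13), (4, 3), (4, 21), (5, 15), (8, 1), (13, 13), (16, 13), (18, 16), (20, 15), (21, 16), (23, 17), (30, 25), (32, 7), (33, 6), (33, 26), (34, 24), (38, -1), (40, 1), (43, -1), (46, 1), (48, 1), (51, -1), (53, 0), (55, 2), (57, 4), (60, 1), (63, -1), (65, 2), (68, 3), (71, -2), (73, 2), (76, -2), (79, -4)]
500 [(-40, -1), (-36, -1), (-34, -2), (-31, 3), (-28, 1), (-25, -1), (-23, 1), (-20, -1), (-17, 4), (-8, 23), (-5, 25), (-3, 26), (-1, 24), (2, 23), (4, 8), (4, 25), (5, 17), (7, 3), (13, 14), (16, 19), (18, 16), (20, 3), (21, 15), (23, 5), (31, 23), (32, 2), (
[... 708 characters left out ...]
 (-5, 25), (-2, 26), (0, 24), (3, 1), (4, 20), (5, 16), (6, 15), (12, 17), (16, 17), (19, 1), (20, 16), (21, 6), (23, 5), (30, 23), (32, 25), (33, 16), (34, 2), (37, 0), (39, 0), (42, 0), (45, 3), (48, 0), (51, -4), (53, 2), (56, 2), (59, -5), (62, -1), (65, -2), (68, -2), (70, 0), (73, 1), (76, -3), (79, 1)]
670 [(-40, 1), (-37, -3), (-35, 3), (-33, 3), (-29, 3), (-26, 0), (-24, 3), (-21, 1), (-17, -1), (-9, 25), (-6, 25), (-3, 23), (-2, 23), (2, 23), (4, 26), (6, 9), (10, 12), (14, 19), (18, 19), (21, 12), (24, 5), (29, 24), (32, 22), (33, 24), (35, -2), (38, 5), (41, 0), (44, 4), (47, -1), (50, 0), (53, 2), (56, 0), (58, 3), (62, 0), (64, 4), (67, -2), (70, -6), (73, 2), (75, 0), (78, 0)]
```

View pics/t4.png

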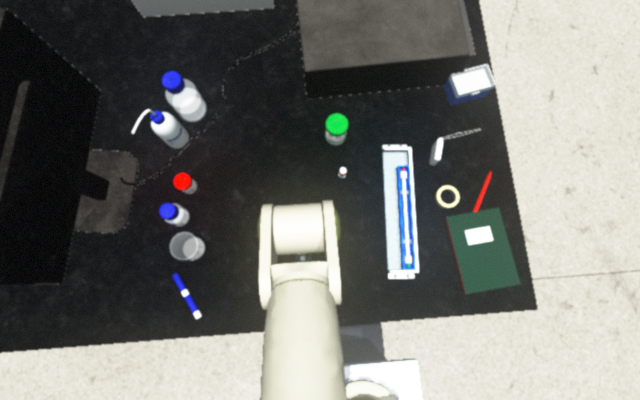

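The top view shows the carrier lying along the bay's back wall, from (403,168) to (407,266). Its front flank is at y 34 mm, 0.05° off parallel, which is flush. The other objects haven't moved and the hand is clear.

```bash
python3 -c "
from rig import *
print(finish_job())"
```

```text
the job is handed in; nothing more can be done
None
```

The carrier was pushed end A first, swung past the post and now lies flush along the bay's back wall; the other objects are where they stood, the hand is clear, and the job was handed in at about 18 s of the 64 s allowed.

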